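Set the engraver's speed lever to the third click and start it

ROBOT

A 7-joint arm with a two-finger parallel gripper is mounted at the origin on a cart in front of the work surface, level with it; the furniture and walls round the work are solid. World frame = base frame: x ahead of the robot, y to its left, z up, the work surface at z = 0. Lengths are in m, angles in degrees, forces in N, time in s.
With the tool pointing down it reaches from about 0.35 to 0.775 m from the base axis. Payload 3.1 kg.
Tool frame: the origin (TCP) lies on the centre line of the jaws, within the pads' length; the fingertips stand tip_reach ahead of it and the grasp point (between the pads) lies 3 mm ahead of it (tip_reach is the distance from the TCP to the fingertips, in m); z points along the fingers, y is the line along which they close (so a half turn about z gives the same grasp; the last joint's range is limited). The gripper opens to 85 mm and grips with 20 to 120 N. Pads are 22 mm wide; open, the fingers measure 114 mm over their backs; the gripper's body (76 mm by 85 mm) begins 54 mm behind the grasp point. The pads swing forward as they close: fully open they stand 13 mm farther back than shut.
Start: joints at [61.725, 17.813, 0.802, 86.603, -0.252, 75.585, -1.558], TCP at [0.24, -0.495, 0.253] pointing down, gripper open.
Joint ranges: [-154.91, 154.91], [-16.99, 109.72], [-72.82, 74.43], [7.12, 147.25], [-82.49, 262.49], [11.32, 116.49], [-174.64, 174.64]. Speed limits (degrees/s): [159.86, 159.86, 180, 180, 180, 180, 180].

INTERFACE

Orientations are given as a 3x3 rotation matrix whose columns are the frame's x, y, z axes.
In Python, from station import * gives the robot as it stands.
- The arm moves only by the shell command python3 -m inch 'ROWS' [OPENING] [FORCE]. ROWS is JSON, a list of rows, each a list of 4 numbers: the shift along the world's x, y, z in cm, then the turn about the world's z in degrees. In form: [[tx, ty, tz, roll], ...]. A call has 1 to 12 rows; each row is the pose to reach, as a shift and turn from the pose commanded when the call began; what a row does not reach only later rows make up. A row lasts 1/8 s, in which the tool goes at most 62.5 mm and 10.7 degrees, less where a joint would pass 70% of its speed; a pose out of reach is approached as far as the arm can. A call with a gripper value outside its range is refused whole. OPENING is the gripper's target within -1 to 1 (fully open at 1, half-way at 0, shut at -1), set as the call begins (- or left out, the last holds). The fingers move at their own pace and stop on an object; FORCE is the grip in N (left out, the last holds). Time passes only in rows, so rows that repeat a pose let the fingers close. It gives the time, the measured TCP pose, the force, the opening and the grip force at its end, in the units of the state.
- get_state(): the state, without advancing time (a new reading comes with each control period).
- snapshot(name): name is "side" or "top"; returns the picture (420x560x3 uint8, blue, green, red); there is no depth.
- camera_model(name): a dict with "fx", "fy", "cx", "cy" (pixels), "R" (3x3) and "t" (3): a world point X has camera coordinates R X + t. Camera axes: x right, y down, z forward; pixel columns grow to the right and rows downward; lengths in m; the calibration is good to about 2 mm. A picture is of the moment at which its call begins. camera_model takes no time and is no camera call.
- close_job(): hands the job in; it is judged then, once.
Trained networks look in the newest picture that a camera, given by its name, has taken for a name from the list of things; names that differ only in an ending like _2 or _b are one class to them, and where a whole thing is asked for, a point or a joint stands for the part that bears it (a point fixed in the world has none). Each returns a list of dicts, best first, with "p" (0 to 1); they miss things now and then, are a little off and sometimes report something else, mostly with a low value. They report only what shows in the picture. A call takes as long as a camera call.
- trace(camera, query): "pixels" (420x560 bool, what is visible of it) and "at" ([column, row] in pixels, amid what is visible of it).
The state is a dict: "time": time; "q": joint angles; "joint_vel": joint speeds; "joint_efforts": joint torques, N m; "ee_pos": TCP position; "orientation": TCP orientation; "force": force on the tool from outside, world axes, zero at the start; "moment": the same for the moment, N m; "grip_width": opening from 0.0 (shut) to 1.0 (fully open); "grip_force": force on a finger pad.
Only numpy, scipy, OpenCV 4.12 (cv2) and the standard library are available. Lean on these libraries where they do the work, as an engineer would, in place of code of your own. Each camera call takes 0.05 s, during which the arm holds its last target. There are 200 camera calls.

TASK

Set the grey control box of the engraving spindle to speed three and start it: with the fingertips, push the speed lever from its off end (red mark) along its slot, counting the clicks, and stop in the third notch after off without running past it; then press the green start button fully down and let it come back up. Only push and press: do not pinch the lever, and leave the control box and the things lying around it where they stand.

Things in the scene. Friction and masses are not known exactly. Their poses are not given: they have to be found in the camera images.
- control_box: Grey box with an aluminium top panel, 120 (x) x 230 (y) x 50 mm high, about 3 kg, loose on rubber feet. Origin: centre of its underside on the bench; z up; its y axis runs along the lever's slot from off towards faster; its -x side faces the robot. The panel is at z = 50 mm. The slot lies on x = 0 from y = -66 to +36 mm. Red bars beside it mark off (y = -60), five growing black bars notches one to five (y = -42, -24, -6, +12, +30).
- lever_top (a point): Centre of the flat top of the speed lever: an upright black plastic grip with a red band and a white line across its top, 26 mm (box x) x 14 mm (box y), standing from 12 to 46 mm above the panel (this point is at the top, 96 mm above the bench); below it only a thin stem, 5 x 9 mm. It slides along the box's y axis only.
- speed_lever (a joint): Travel of the lever along the box's +y axis in m: 0 at off (it starts there), notches one to five at 0.018, 0.036, 0.054, 0.072, 0.090; third notch = 0.054. The end stops are just beyond 0 and 0.090. A sprung ball holds it in each notch: about 5 N along the slot starts it out of a notch, the force falls to nothing half-way (9 mm on), and then the lever snaps forward, away from the finger, by itself into the next notch. It does not jump past a notch unless pushed.
- start_button_top (a point): Centre of the top of the round green push button, 26 mm across, in a black collar on the panel at box x = 0, y = +78 mm; the point moves with the button.
- start_button (a joint): How far the start button is pressed, in m: 0 up, 0.006 fully down; a spring returns it; about 5 N takes it fully down, onto a firm stop. When up, its top is the height that point start_button_top gives.
- marker_black: Black and white marker pen, 17 x 135 x 16 mm, lying on the bench before the box (on its -x side), a bystander. Origin: centre of its underside.
- blank_amber: Amber-coloured cut glass piece, 56 x 62 x 15 mm, lying on the bench before the box, a bystander. Origin: centre of its underside.
- oil_bottle: Cream bottle with a yellow cap, 44 mm across, 122 mm high, standing behind the box (on its +x side), a bystander. Origin: centre of its underside.
- pad_yellow: Dark hand pad with yellow dots, 56 x 92 x 22 mm, lying behind the box, a bystander. Origin: centre of its underside.

How it is judged (in metres and radians):
On the way, in this order (a step that is already met when the one before it is completed fails the run):
1. the lever rests in the third notch (value of joint speed_lever between 0.05 and 0.058 m and velocity of joint speed_lever below 0.01 m/s), for 0.3 s.
2. the start button is pressed down (value of joint speed_lever between 0.05 and 0.058 m and value of joint start_button above 0.0045 m), for 0.05 s.
At the end, for the whole second after the job is handed in: The lever rests in the third notch (within 4 mm of 54 mm of travel), the start button is up again (within 1.5 mm), and the box and the four things around it are within 20 mm of where they stood (all of step 1 and value of joint start_button below 0.0015 m and distance of each of control_box, marker_black, blank_amber, oil_bottle, pad_yellow from where it was at the start of the episode below 0.02 m); the robot touches nothing.
It fails at once if the lever runs past the third notch (more than 12 mm beyond it) (value of joint speed_lever above 0.066 m).
It fails at once if the start button is pressed while the lever is not in the third notch (value of joint start_button above 0.003 m and not (value of joint speed_lever between 0.05 and 0.058 m)).
It fails at once if the lever is pinched or forced (more than 30 N between the fingers and it) (contact force between the fingers and speed_lever above 30 N).
It fails at once if the control box is shifted by more than 20 mm, lifted or tipped (distance of control_box from where it was at the start of the episode above 0.02 m or height (world z) of control_box above 0.01 m or angle between control_box's own z axis and vertical above 0.1 rad).
It fails at once if a thing around the box is moved by more than 20 mm or lifted (distance of any of marker_black, blank_amber, oil_bottle, pad_yellow from where it was at the start of the episode above 0.02 m).
It also fails if it takes over 61 s, if anything falls off the work surface, if the arm or the gripper's body presses on something with over 40 N, if the wrist force passes 120 N, or if a joint passes its speed limit or range.

## Working session

There is one attempt and no reset: what is moved stays moved. The work goes in short steps, Python scripts to look and compute and a shell command to move; the robot and the scene stay as the last step left them, time stands still between calls to the robot, and variables do not carry over. Pictures are saved under pics/ and viewed, at most 10 in all, crops included, and the job is handed in when it is done.

```bash
mkdir -p pics; python3 - <<'E'
from station import *
import cv2,numpy as np
s=get_state();print({k:np.round(v,3).tolist() for k,v in s.items()})
try: print(tip_reach)
except Exception as e: print(e)
for n in("side","top"):
    cv2.imwrite(f"pics/{n}0.png",snapshot(n)); c=camera_model(n); R=np.array(c["R"]);print(n,c["fx"],-R.T@np.array(c["t"]),R.round(2).tolist())
    for q in("lever_top","start_button_top","control_box"):
        for d in trace(n,q)[:2]: print(q,d["p"],d["at"],d["pixels"].sum())
E
ls
```

```text
{'time': 0.0, 'q': [61.723, 17.86, 0.801, 86.691, -0.252, 75.585, -1.561], 'joint_vel': [0.032, 0.034, -0.003, 0.08, 0.012, -0.029, -0.038], 'joint_efforts': [0.0, -37.992, 0.146, -23.06, 0.012, 0.014, 0.0], 'ee_pos': [0.24, -0.494, 0.252], 'orientation': [[0.9, 0.437, -0.001], [0.437, -0.9, 0.002], [-0.0, -0.002, -1.0]], 'force': [0.196, 0.4, 0.37], 'moment': [-0.012, 0.024, -0.004], 'grip_force': 0.0, 'grip_width': 1.003}
0.022
side 435.0053455447546 [ 0.83502973 -0.4429472   0.75188687] [[0.88, 0.48, -0.01], [0.36, -0.68, -0.64], [-0.31, 0.56, -0.77]]
lever_top 0.67 [254.5, 237.7] 6477
start_button_top 0.42 [286.4, 207.5] 119
control_box 0.9 [253.5, 238.3] 6804
top 542.0722167823266 [0.49030921 0.03844995 1.17674331] [[0.02, -1.0, 0.0], [-1.0, -0.02, -0.07], [0.07, 0.0, -1.0]]
lever_top 0.4 [329.2, 235.3] 102
control_box 0.88 [303.2, 229.7] 5942
pics
```

```bash
python3 - <<'E'
import cv2
cv2.imwrite("pics/b.png",cv2.resize(cv2.imread("pics/top0.png")[150:310,210:410],None,fx=3.7,fy=3.7,interpolation=2))
E
```

```text
(no output)
```

View pics/side0.png

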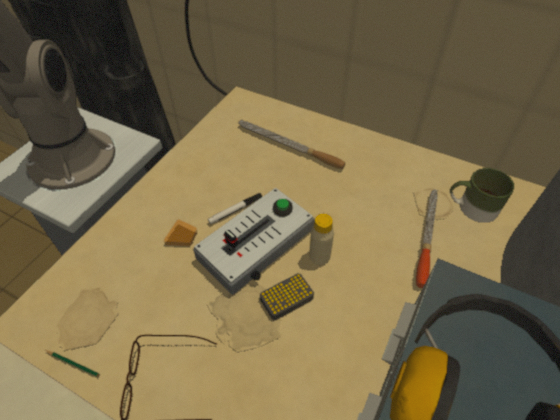

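View pics/b.png

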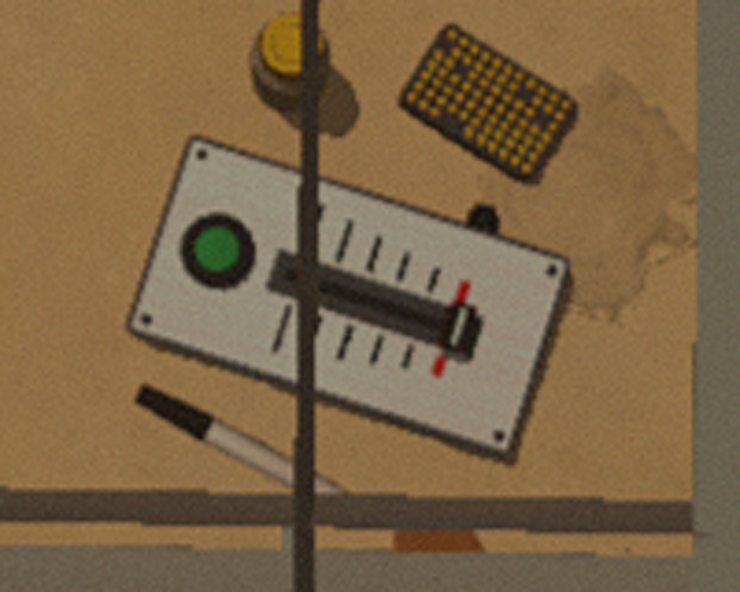

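The top view shows the panel corners at crop (190,137), (568,260), (513,457) and (130,328), the lever at the red mark (461,327), and the button at (217,249). The pen and amber piece are on the robot's side. The bottle and pad are behind the box.

```bash
cat > h.py <<'E'
from station import *
import cv2,numpy as np
def ray(n,px,z):
    c=camera_model(n);R=np.array(c["R"]);C=-R.T@np.array(c["t"])
    d=R.T@np.array([(px[0]-c["cx"])/c["fx"],(px[1]-c["cy"])/c["fy"],1]);return C+d*(z-C[2])/d[2]
def proj(n,X):
    c=camera_model(n);p=np.array(c["R"])@X+np.array(c["t"]);return np.array([c["fx"]*p[0]/p[2]+c["cx"],c["fy"]*p[1]/p[2]+c["cy"]])
E
python3 - <<'E'
from h import *
f=lambda u,v,z:ray("top",(u/3.7+210-.36,v/3.7+150-.36),z)
P=[f(*p,.05) for p in((190,137),(568,260),(513,457),(130,328))]
print(np.round(P,4)); print([np.linalg.norm(P[i]-P[i-1]).round(4) for i in range(4)])
c=np.mean(P,0); y=(P[0]+P[3]-P[1]-P[2])[:2];y/=np.linalg.norm(y);x=np.array([y[1],-y[0]])
print("c",c,"y",y,"ang",np.degrees(np.arctan2(-y[0],y[1])))
T=lambda a,b,z:np.r_[c[:2]+a*x+b*y,z]
for nm,q,p in(("lever",T(0,-.06,.096),f(461,327,.096)),("btn",T(0,.078,.062),f(217,249,.062)),("red+",T(.02,-.06,.05),f(462,292,.05)),("red-",T(-.02,-.06,.05),f(438,367,.05))):
    d=(p-q)[:2];print(nm,q.round(4),p.round(4),"box err mm",(d@x*1e3).round(1),(d@y*1e3).round(1),"side",proj("side",q).round(1))
for a in(.06,-.06):
  for b in(.115,-.115):print(proj("side",T(a,b,.05)).round(1))
E
```

```text
[[ 0.625   0.0832  0.05  ]
 [ 0.5594 -0.1309  0.05  ]
 [ 0.4485 -0.1011  0.05  ]
 [ 0.5166  0.1146  0.05  ]]
[np.float64(0.1129), np.float64(0.224), np.float64(0.1148), np.float64(0.2262)]
c [ 0.53737154 -0.00852696  0.05      ] y [0.29713644 0.95483503] ang -17.28569198316218
lever [ 0.5195 -0.0658  0.096 ] [ 0.5193 -0.0667  0.096 ] box err mm 0.1 -0.9 side [229.8 233.1]
btn [0.5605 0.066  0.062 ] [0.5612 0.0664 0.062 ] box err mm 0.4 0.6 side [282.5 205. ]
red+ [ 0.5386 -0.0718  0.05  ] [ 0.5402 -0.0715  0.05  ] box err mm 1.4 0.7 side [238.7 253.2]
red- [ 0.5004 -0.0599  0.05  ] [ 0.4979 -0.0585  0.05  ] box err mm -2.8 0.5 side [225.5 241.1]
[315.7 215. ]
[230.2 283.9]
[275.4 184.5]
[190.7 245.3]
```

```bash
python3 - <<'E'
import cv2
cv2.imwrite("pics/c.png",cv2.resize(cv2.imread("pics/side0.png")[170:310,150:350],None,fx=4,fy=4,interpolation=2))
E
```

```text
(no output)
```

View pics/c.png

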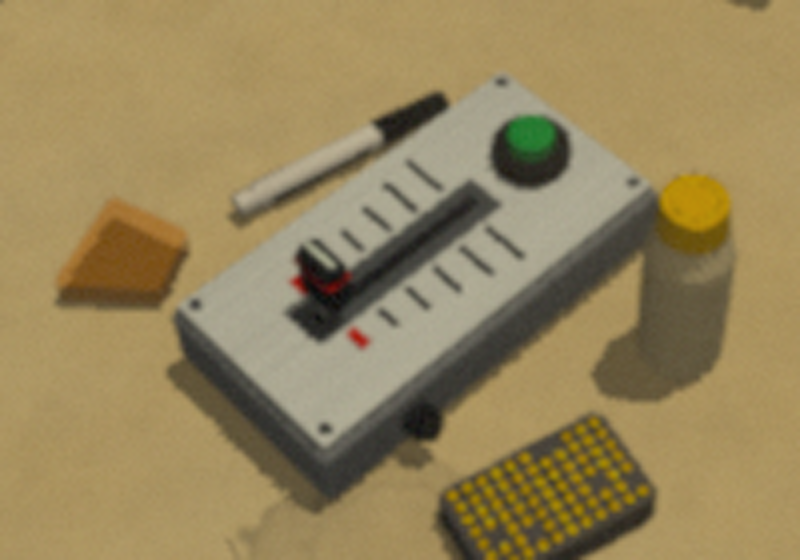

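The side view agrees: button at (282.5,204) and lever top at (230,234), both within 1–2 px of the prediction. I'll check the dark bars in the full top view before moving.

View pics/top0.png

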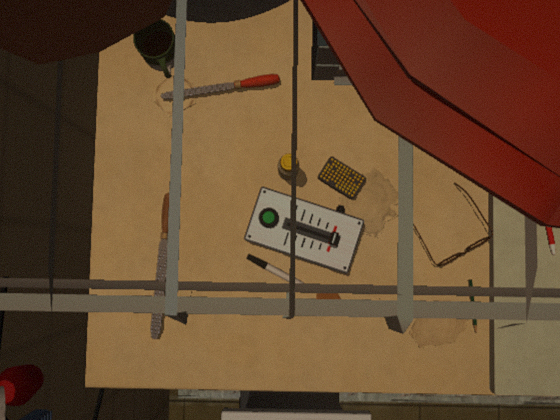

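The bars are overhead beams close to the top camera; the side camera doesn't show them, so they are well above the tool. The way to the box is clear, so I'm moving.

```bash
python3 -m inch '[[4,5.5,0,10],[8,11,0,20],[12,16.5,0,30],[15,22,0,40],[18,27,0,46.8],[22,32,0,46.8],[25,36,0,46.8],[26.7,38.8,0,46.8],[26.7,38.8,-5,46.8],[26.7,38.8,-8,46.8],[26.7,38.8,-8,46.8],[26.7,38.8,-8,46.8]]' -1 20; python3 - <<'E'
from h import *
s=get_state();print(s["ee_pos"],s["orientation"],s["force"],s["grip_width"])
cv2.imwrite("pics/s1.png",cv2.resize(snapshot("side")[130:330,130:370],None,fx=3,fy=3,interpolation=2))
E
```

```text
time: 1.9
ee_pos: [0.5082, -0.1071, 0.1747]
orientation: [[0.298, 0.955, 0.002], [0.955, -0.298, -0.0], [0.0, 0.002, -1.0]]
force: [-0.1, -0.2, 1.3]
grip_width: 0.0
grip_force: 0.0
[ 0.50815422 -0.10706417  0.17468405] [[ 2.97964890e-01  9.54573666e-01  2.45767356e-03]
 [ 9.54576766e-01 -2.97964823e-01 -4.01854189e-04]
 [ 3.48700841e-04  2.46577652e-03 -9.99996899e-01]] [-0.06511691 -0.15873449  1.3027278 ] 0.00011434441565259511
```

View pics/s1.png

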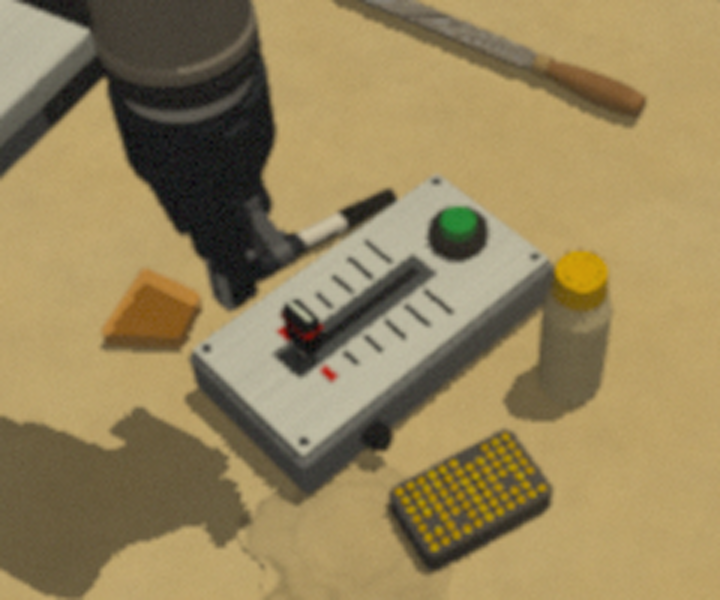

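The shut fingertips hang at about (240,300) in the crop, off the off-end of the slot and clear of the lever. Next I descend and approach.

```bash
python3 -m inch '[[0,0,-3,0],[0,0,-6,0],[0,0,-8.1,0],[0,0,-8.1,0],[0.15,0.48,-8.1,0],[0.3,0.95,-8.1,0],[0.45,1.43,-8.1,0],[0.53,1.72,-8.1,0],[0.59,1.91,-8.1,0],[0.59,1.91,-8.1,0]]'; python3 - <<'E'
from h import *
s=get_state();d=s["ee_pos"]-np.array([.5374,-.0085,0]);print("box y",d[0]*.297+d[1]*.955,s["force"])
cv2.imwrite("pics/s2.png",cv2.resize(snapshot("side")[170:310,150:350],None,fx=4,fy=4,interpolation=2))
E
```

```text
time: 3.2
ee_pos: [0.5131, -0.0876, 0.0923]
orientation: [[0.297, 0.955, -0.0], [0.955, -0.297, 0.0], [-0.0, -0.0, -1.0]]
force: [0.3, -0.6, 0.0]
grip_width: -0.001
grip_force: 0.0
box y -0.0827385856685174 [ 0.30889804 -0.59945911  0.03925402]
```

View pics/s2.png

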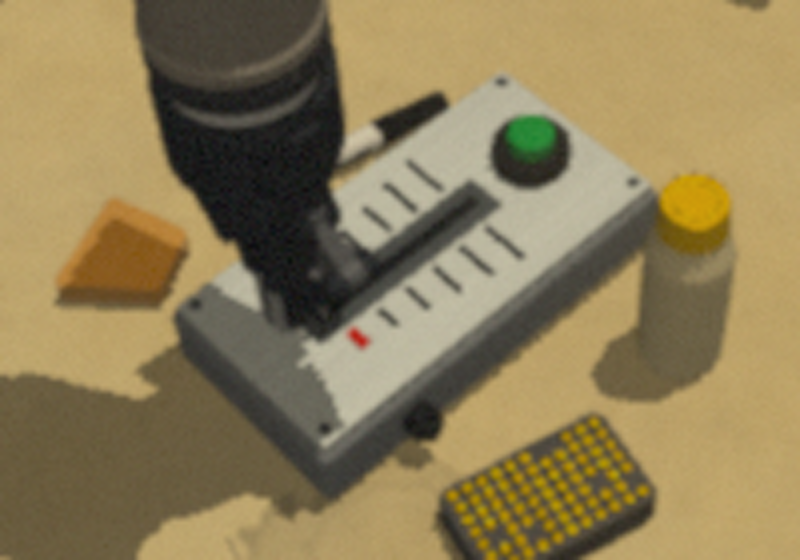

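The fingers are just behind the lever and not touching it yet. I'll advance in small steps and read the force.

```bash
for i in 1; do
python3 -m inch '[[0.045,0.143,0,0],[0.09,0.286,0,0],[0.09,0.286,0,0]]' | egrep 'ee_pos|^force'
python3 -m inch '[[0.045,0.143,0,0],[0.045,0.143,0,0]]' | egrep 'ee_pos|^force'
python3 -m inch '[[0.045,0.143,0,0],[0.045,0.143,0,0]]' | egrep 'ee_pos|^force'
python3 -m inch '[[0.045,0.143,0,0],[0.045,0.143,0,0]]' | egrep 'ee_pos|^force'
done
```

```text
ee_pos: [0.514, -0.0847, 0.0923]
force: [0.2, 0.1, -0.3]
ee_pos: [0.5144, -0.0833, 0.0923]
force: [-0.2, 0.4, 0.7]
ee_pos: [0.5145, -0.083, 0.0923]
force: [-1.6, -2.2, 1.8]
ee_pos: [0.5148, -0.0822, 0.0923]
force: [-1.5, -4.7, 2.2]
```

Contact came at TCP box y = -78 mm, as predicted, and the force is building. I'll continue over the first click.

```bash
for i in 1; do
python3 -m inch '[[0.045,0.143,0,0],[0.045,0.143,0,0]]' | egrep 'ee_pos|^force'
python3 -m inch '[[0.045,0.143,0,0],[0.045,0.143,0,0]]' | egrep 'ee_pos|^force'
python3 -m inch '[[0.045,0.143,0,0],[0.045,0.143,0,0]]' | egrep 'ee_pos|^force'
done
```

```text
ee_pos: [0.5158, -0.0788, 0.0923]
force: [-1.4, -1.8, 1.7]
ee_pos: [0.5166, -0.0763, 0.0923]
force: [0.1, -1.2, -0.1]
ee_pos: [0.517, -0.0753, 0.0923]
force: [0.5, 0.7, -0.1]
```

```bash
for i in 1; do
python3 -m inch '[[0.045,0.143,0,0],[0.09,0.286,0,0],[0.09,0.286,0,0]]' | egrep 'ee_pos|^force'
python3 -m inch '[[0.045,0.143,0,0],[0.09,0.286,0,0],[0.09,0.286,0,0]]' | egrep 'ee_pos|^force'
python3 -m inch '[[0.045,0.143,0,0],[0.045,0.143,0,0]]' | egrep 'ee_pos|^force'
done
python3 - <<'E'
from h import *
for n in ("side","top"):
  cv2.imwrite(f"pics/{n}3.png",cv2.resize(snapshot(n)[170:310,150:350] if n=="side" else snapshot(n)[150:310,210:410],None,fx=3.7,fy=3.7,interpolation=2))
E
```

```text
ee_pos: [0.5177, -0.0728, 0.0923]
force: [0.4, -0.3, -0.3]
ee_pos: [0.5185, -0.0703, 0.0923]
force: [-0.5, -0.1, 0.7]
ee_pos: [0.519, -0.069, 0.0923]
force: [0.6, 0.0, 0.6]
```

View pics/side3.png

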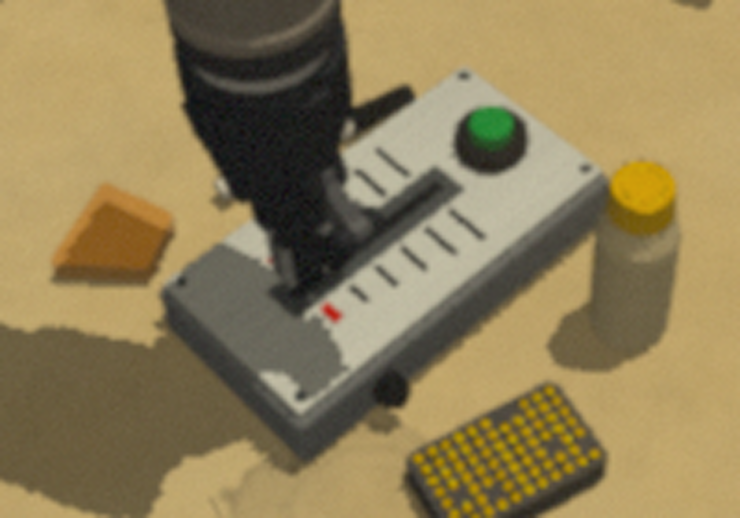

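The fingers hide the lever, but there is no force at 15 mm of finger travel, so the lever has snapped ahead to notch one. Second click next.

```bash
for i in 1; do
python3 -m inch '[[0.045,0.143,0,0],[0.075,0.238,0,0],[0.075,0.238,0,0]]' | egrep 'ee_pos|^force'
python3 -m inch '[[0.045,0.143,0,0],[0.045,0.143,0,0]]' | egrep 'ee_pos|^force'
python3 -m inch '[[0.045,0.143,0,0],[0.045,0.143,0,0]]' | egrep 'ee_pos|^force'
python3 -m inch '[[0.045,0.143,0,0],[0.045,0.143,0,0]]' | egrep 'ee_pos|^force'
python3 -m inch '[[0.045,0.143,0,0],[0.045,0.143,0,0]]' | egrep 'ee_pos|^force'
python3 -m inch '[[0.045,0.143,0,0],[0.045,0.143,0,0]]' | egrep 'ee_pos|^force'
python3 -m inch '[[0.045,0.143,0,0],[0.045,0.143,0,0]]' | egrep 'ee_pos|^force'
done
```

```text
ee_pos: [0.5197, -0.0666, 0.0923]
force: [-0.5, -0.3, 1.0]
ee_pos: [0.5199, -0.0659, 0.0923]
force: [-1.2, -1.4, 0.5]
ee_pos: [0.52, -0.0655, 0.0923]
force: [-1.9, -4.4, 1.0]
ee_pos: [0.5209, -0.0628, 0.0923]
force: [-1.5, -2.3, 1.4]
ee_pos: [0.5219, -0.0597, 0.0923]
force: [-0.1, -1.0, 0.1]
ee_pos: [0.5222, -0.0584, 0.0923]
force: [0.6, -1.0, 0.4]
ee_pos: [0.5225, -0.0575, 0.0923]
force: [-0.6, 0.8, 0.2]
```

```bash
for i in 1; do
python3 -m inch '[[0.045,0.143,0,0],[0.09,0.286,0,0],[0.09,0.286,0,0]]' | egrep 'ee_pos|^force'
python3 -m inch '[[0.045,0.143,0,0],[0.09,0.286,0,0],[0.09,0.286,0,0]]' | egrep 'ee_pos|^force'
python3 -m inch '[[0.045,0.143,0,0],[0.06,0.19,0,0],[0.06,0.19,0,0]]' | egrep 'ee_pos|^force'
python3 -m inch '[[0.045,0.143,0,0],[0.045,0.143,0,0]]' | egrep 'ee_pos|^force'
python3 -m inch '[[0.045,0.143,0,0],[0.045,0.143,0,0]]' | egrep 'ee_pos|^force'
done
```

```text
ee_pos: [0.5234, -0.0549, 0.0924]
force: [-0.2, -0.0, 0.3]
ee_pos: [0.5242, -0.0522, 0.0923]
force: [-0.4, 0.3, -0.3]
ee_pos: [0.5248, -0.0505, 0.0923]
force: [0.9, 0.5, 0.3]
ee_pos: [0.5252, -0.049, 0.0923]
force: [-0.6, 0.1, 0.4]
ee_pos: [0.5253, -0.0487, 0.0923]
force: [-0.8, -2.2, 1.5]
```

Contact came at 36 mm, so the lever is in notch two. Now the third and last click.

```bash
for i in 1; do
python3 -m inch '[[0.045,0.143,0,0],[0.045,0.143,0,0]]' | egrep 'ee_pos|^force'
python3 -m inch '[[0.045,0.143,0,0],[0.045,0.143,0,0]]' | egrep 'ee_pos|^force'
python3 -m inch '[[0.045,0.143,0,0],[0.045,0.143,0,0]]' | egrep 'ee_pos|^force'
python3 -m inch '[[0.045,0.143,0,0],[0.045,0.143,0,0]]' | egrep 'ee_pos|^force'
python3 -m inch '[[0.045,0.143,0,0],[0.045,0.143,0,0],[0.045,0.143,0,0]]' | egrep 'ee_pos|^force'
done
```

```text
ee_pos: [0.5256, -0.0479, 0.0923]
force: [-2.6, -4.7, 3.4]
ee_pos: [0.5266, -0.0446, 0.0923]
force: [-1.2, -2.3, 1.2]
ee_pos: [0.5274, -0.042, 0.0923]
force: [-0.1, -0.4, 0.3]
ee_pos: [0.5277, -0.0409, 0.0923]
force: [0.1, 0.0, -0.9]
ee_pos: [0.528, -0.0402, 0.0924]
force: [-0.5, 0.6, -1.3]
```

```bash
python3 -m inch '[[0.045,0.143,0,0],[0.08,0.25,0,0],[0.08,0.25,0,0],[0.08,0.25,0,0],[-0.3,-0.95,0,0],[-0.6,-1.9,0,0],[-0.6,-1.9,3,0],[-0.6,-1.9,7,0],[-2,-6,9,0],[-3,-10,9,0],[-3,-10,9,0],[-3,-10,9,0]]'; python3 - <<'E'
from h import *
a=snapshot("side")[170:310,150:350];b=snapshot("top")[150:310,210:410]
cv2.imwrite("pics/both4.png",np.hstack([cv2.resize(i,(400,int(i.shape[0]*2)),interpolation=2)[:280] for i in(a,b)]))
T=lambda a,b,z:np.array([.5374+.955*a+.297*b,-.0085-.297*a+.955*b,z])
for k in(3,18,36,54,72):
  X=T(0,-.06+k*.001 if k>3 else -.06,.096);print(k,(proj("side",X)-[150,170])*2,(proj("top",X)-[210,150])*2+[400,0])
E
```

```text
time: 12.6
ee_pos: [0.4975, -0.1407, 0.1822]
orientation: [[0.299, 0.954, -0.0], [0.954, -0.299, 0.001], [0.001, -0.0, -1.0]]
force: [0.8, 0.1, 0.8]
grip_width: -0.002
grip_force: 0.0
3 [159.64447333 126.12307542] [647.59594217 175.77660086]
18 [174.28903493 115.31332486] [630.41365882 170.09186281]
36 [188.65043388 104.71258823] [613.24332413 164.41107797]
54 [202.73680428  94.31486145] [596.08492565 158.7342422 ]
72 [216.5559716  84.1143682] [578.93845094 153.0613514 ]
```

View pics/both4.png

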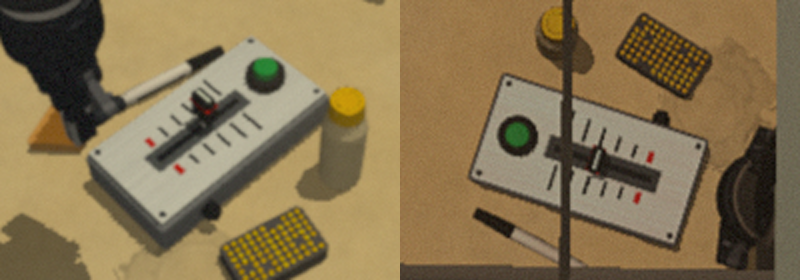

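The lever shows at (204,96) in the side view and (597,160) in the top view, matching 54 mm (third notch). The box and the other things haven't moved. Now to the button.

```bash
python3 -m inch '[[2,6,2,0],[4,12,2,0],[6.3,18,2,0],[6.3,20.7,2,0],[6.3,20.7,-3,0],[6.3,20.7,-7,0],[6.3,20.7,-8.2,0],[6.3,20.7,-8.2,0],[6.3,20.7,-8.2,0]]'; for i in 1; do
python3 -m inch '[[0,0,-0.3,0],[0,0,-0.3,0]]' | egrep 'ee_pos|^force'
python3 -m inch '[[0,0,-0.3,0],[0,0,-0.3,0]]' | egrep 'ee_pos|^force'
python3 -m inch '[[0,0,-0.2,0],[0,0,-0.2,0]]' | egrep 'ee_pos|^force'
python3 -m inch '[[0,0,-0.2,0],[0,0,-0.2,0]]' | egrep 'ee_pos|^force'
done
```

```text
time: 13.82
ee_pos: [0.5624, 0.0671, 0.1022]
orientation: [[0.297, 0.955, 0.004], [0.955, -0.297, 0.001], [0.002, 0.003, -1.0]]
force: [-0.6, 0.8, 0.1]
grip_width: 0.001
grip_force: 0.0
ee_pos: [0.5613, 0.0664, 0.098]
force: [0.0, 0.0, -0.8]
ee_pos: [0.5609, 0.0664, 0.0943]
force: [0.9, -0.4, 0.1]
ee_pos: [0.561, 0.0664, 0.0925]
force: [-0.1, -0.3, 2.4]
ee_pos: [0.561, 0.0664, 0.0904]
force: [-1.4, -0.3, 3.5]
```

```bash
for i in 1; do
python3 -m inch '[[0,0,-0.2,0],[0,0,-0.2,0]]' | egrep 'ee_pos|^force'
python3 -m inch '[[0,0,-0.2,0],[0,0,-0.2,0]]' | egrep 'ee_pos|^force'
python3 -m inch '[[0,0,-0.2,0],[0,0,-0.2,0]]' | egrep 'ee_pos|^force'
done
```

```text
ee_pos: [0.561, 0.0664, 0.0884]
force: [-1.3, -1.5, 5.2]
ee_pos: [0.5611, 0.0664, 0.088]
force: [-3.6, -0.3, 12.1]
ee_pos: [0.5611, 0.0665, 0.0878]
force: [-7.2, -2.5, 22.1]
```

The force rose to about 5 N over 6 mm and then hit the firm stop, so the button is fully down. I'm releasing, retreating and checking.

```bash
python3 -m inch '[[0,0,0,0],[0,0,1,0],[0,0,3,0],[0,0,8,0],[0,0,12,0],[-3,-5,12,0],[-6,-11,12,0],[-8,-17,12,0],[-9,-23,12,0],[-9,-23,12,0],[-9,-23,12,0],[-9,-23,12,0]]'; python3 - <<'E'
from h import *
a=snapshot("side")[170:310,150:350];b=snapshot("top")[150:310,210:410]
cv2.imwrite("pics/both5.png",np.hstack([cv2.resize(i,(400,int(i.shape[0]*2)),interpolation=2)[:280] for i in(a,b)]))
E
```

```text
time: 17.08
ee_pos: [0.4715, -0.1613, 0.204]
orientation: [[0.294, 0.956, 0.0], [0.956, -0.294, 0.001], [0.001, -0.0, -1.0]]
force: [0.3, 0.7, 0.6]
grip_width: -0.002
grip_force: 0.0
```

View pics/both5.png

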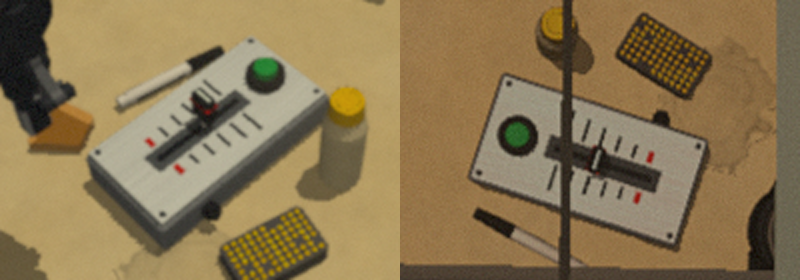

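The lever is still at (204,96) and (597,160), the third notch. The button is up, nothing else has moved and the arm is clear.

```bash
python3 -c "from station import *; print(close_job())"
```

```text
the job is handed in; nothing more can be done
None
```

I handed the job in with the lever in the third notch, the start button pressed to its stop and back up, and the box and the things around it where they stood; the hand-in returned no verdict.

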